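Load a mallet head in the sander's indexing wheel and click it round

TASK

Set the loose mallet head from the bench down flat in the empty wheel pocket that stands at the steel pointer, square and back at its inner stop, without dropping it, and let go. Then turn the wheel (it has a black bar handle) exactly one click counter-clockwise (seen from above), so that this head faces the sanding disc. Keep the two heads already on the wheel in their pockets and leave the other things on the bench where they are.

Things in the scene. Friction and masses are not known exactly. Their poses are not given: they have to be found in the camera images.
- head: the mallet head to load: pine block 100 (x) x 40 (y) x 36 (z) mm with a 16 mm hole bored down through its middle, about 75 g, lying flat on the bench at the robot's left. Origin: centre of its underside, x along its length; either end may point outwards in the pocket. Not to be confused with the wider, flatter offcut near it, which has no hole; the two may be swapped
- head_b: a like mallet head, loose in the pocket that faces the sanding disc at the start. Origin at the centre of its underside, x along its length
- head_c: a like mallet head, loose in the pocket after that one. Origin at the centre of its underside, x along its length
- pocket (a point): empty pocket at the steel pointer: the point on its floor for the centre of the head's underside; turns with the wheel. x outwards along the pocket, z up; wheel axis 107 mm towards -x. Two cheeks 8 mm thick, 12 mm high, at x -40 to +22 mm, 45 mm apart inside; inner stop 18 mm high, its face at x -52 mm (2 mm behind the head); outer end open, the head stands 17 mm out over the rim
- pocket_next (a point): the same point in the pocket one place counter-clockwise from that one, which holds head_b; x as for the first pocket (parallel to it, not along this pocket)
- pocket_after (a point): the same point in the pocket two places counter-clockwise, which holds head_c; x as for the first pocket
- handle (a point): black bar on the wheel's axis for turning it by hand: 80 (x, long) x 18 (y) x 32 (z) mm, on a steel neck 18 mm thick. Origin at its centre on the wheel's axis, 126 mm above the bench, x along the bar; turns with the wheel. Below it are the neck (25 mm free) and a hub 44 mm across whose top is 86 mm above the bench
- wheel (a joint): angle of the indexing wheel, 0 at the start, growing counter-clockwise seen from above. A detent holds it at each multiple of 60 degrees (1.047 rad) with up to 0.3 N m; past half way (0.52 rad) it pulls on to the next place and stays. Free both ways and can go on to further clicks. A plywood disc 280 mm across, top 50 mm above the bench, with six alike pockets 60 degrees apart
- base: fixed aluminium base of the wheel, 350 mm across. Origin on the wheel's axis at bench height. A disc sander stands on it towards -y: upright 170 mm disc in a yellow guard, guard's front 175 mm and disc 188 mm from the axis, 240 mm high, 210 mm wide, reaching 390 mm from the axis. The flat steel pointer arrow lies at 210 degrees from its x axis, the sanding disc at 270 degrees (one click on)
- offcut: flat pine offcut, 130 x 62 x 24 mm, no hole; leave alone. Origin at the centre of its underside, x along its length
- brush: bench brush, 200 mm long, lying; leave alone. Its x is along its length
- tin: low metal tin with a flat lid, 70 mm across, 60 mm high, standing; leave alone. Origin at the centre of its underside
Things that resemble listed ones, but are neither listed nor needed, are in the scene too. Leave any green or pink look-alike of the head alone.

How it is judged:
By the outcome, as a careful person would: the job done as asked, in the order asked, and still so for the second after the job is handed in, with the robot touching nothing.
It also fails if it takes over 54 s, if anything falls off the work surface, if the arm or the gripper's body presses on something with over 40 N, if the wrist force passes 120 N, or if a joint passes its speed limit or range.

ROBOT

A 6-joint arm with a two-finger parallel gripper is mounted at the origin on the work surface. World frame = base frame: x ahead of the robot, y to its left, z up, the work surface at z = 0. Lengths are in m, angles in rad, forces in N, time in s.
With the tool pointing down it reaches from about 0.3 to 0.875 m from the base axis. Payload 6.4 kg.
Tool frame: the origin (TCP) lies at the very end of the fingers, on their centre line; the grasp point (between the pads) lies 19 mm behind it; z points along the fingers, y is the line along which they close (so a half turn about z gives the same grasp; the last joint's range is limited). The gripper opens to 85 mm and grips with 20 to 120 N. Pads are 22 mm wide; open, the fingers measure 114 mm over their backs; the gripper's body (76 mm by 85 mm) begins 54 mm behind the grasp point. The pads swing forward as they close: fully open they stand 13 mm farther back than shut.
Start: joints at [-1.46, 0.181, 1.607, -0, 1.354, -0.206], TCP at [0.179, -0.546, 0.231] pointing down, gripper open.
Joint ranges: [-2.99, 2.99], [-0.89, 2.07], [0.3, 2.58], [-1.14, 4.28], [0, 2.63], [-3.12, 3.12]. Speed limits (rad/s): [2.57, 2.57, 3.01, 3.14, 3.14, 3.14].

INTERFACE

Orientations are given as a unit quaternion [w, x, y, z].
In Python, from bench import telemetry, camera, ctrl, spotter gives the robot as it stands.
- The arm moves only by the tool send_rows, never from a script. Its argument "series" is a list of rows, each a list of 3 entries, a list of its own where there are three numbers: the turn, a rotation vector about the world's x, y, z in degrees, then the shift along the world's x, y, z in mm, then the closure, from -1 (fully open) to 1 (shut), so that 0 is half open. In form: [[[rx, ry, rz], [dx, dy, dz], gripper], ...]. A call has 1 to 10 rows; each row is the pose to reach, as a shift and turn from the pose commanded when the call began; what a row does not reach only later rows make up. A row lasts 1/8 s, in which the tool goes at most 62.5 mm and 10.7 degrees, less where a joint would pass 70% of its speed; a pose out of reach is approached as far as the arm can. A call with a gripper value outside its range is refused whole. The fingers move at their own pace and stop on an object; the grip force is fixed at half the most. Time passes only in rows, so rows that repeat a pose let the fingers close. It gives the time, the measured TCP pose, the force, the opening and the grip force at its end, in the units of the state.
- telemetry.get_obs(): the state, without advancing time (a new reading comes with each control period).
- camera(name): name is "scene" or "top" or "wrist"; returns a dict with "pixels" (480x640x3 uint8, red, green, blue), "camera_matrix" (3x3 intrinsics, pixels), "xyz" and "orientation" of the camera in the world. Camera axes: x right, y up, looking along -z (the intrinsics and any distortion apply to the point x, -y, -z); pixel columns grow to the right and rows downward; lengths in m; the calibration is good to about 2 mm. A picture is of the moment at which its call begins. There is no depth.
- ctrl.hand_in(): hands the job in; it is judged then, once.
Trained networks look in the newest picture that a camera, given by its name, has taken for a name from the list of things; names that differ only in an ending like _2 or _b are one class to them, and where a whole thing is asked for, a point or a joint stands for the part that bears it (a point fixed in the world has none). Each returns a list of dicts, best first, with "conf" (0 to 1); they miss things now and then, are a little off and sometimes report something else, mostly with a low value. They report only what shows in the picture. A call takes as long as a camera call. They do not tell look-alikes from the thing itself.
- spotter.boxes_of(thing, camera): "xyz" ([x, y, z] in m, in world coordinates, good to about 4 mm: the middle of the surface that is visible of it).
- spotter.landmark_of(thing, camera): "xyz" ([x, y, z] in m, in world coordinates, good to about 4 mm: a listed point, or the origin of a listed thing).
The state is a dict: "time_s": time; "q": joint angles; "dq": joint speeds; "joint_efforts": joint torques, N m; "eef_pos": TCP position; "eef_rot": TCP orientation; "wrist_force": force on the tool from outside, world axes, zero at the start; "torque": the same for the moment, N m; "opening": opening from 0.0 (shut) to 1.0 (fully open); "grasp_force": force on a finger pad.
Only numpy, scipy, OpenCV 4.12 (cv2) and the standard library are available. Lean on these libraries where they do the work, as an engineer would, in place of code of your own. Each camera call takes 0.05 s, during which the arm holds its last target. There are 200 camera calls.

## Working session

There is one attempt and no reset: what is moved stays moved. The work goes in short steps, Python scripts to look and compute and a tool call to move; the robot and the scene stay as the last step left them, time stands still between calls to the robot, and variables do not carry over. Pictures are saved under pics/ and viewed, at most 10 in all, crops included, and the job is handed in when it is done.

Besides the shell and the picture viewer there is one more tool, called after ">>>" by a JSON object that holds its "name" and its "arguments", one argument or row to a line. send_rows: Moves the arm, as the interface text tells. Its arguments: {"type":"object","properties":{"series":{"type":"array","items":{"type":"array"}}},"required":["series"]}

```bash
mkdir -p pics; cat > h.py <<'E'
import numpy as np,cv2
from bench import telemetry,camera,ctrl,spotter
from scipy.spatial.transform import Rotation as R
def snap(n,f=None):
    c=camera(n); 
    if f: cv2.imwrite('pics/'+f,c['pixels'][:,:,::-1])
    return c
def Rc(c):
    o=np.array(c['orientation'],float)
    return o if o.shape==(3,3) else R.from_quat(np.r_[o[1:],o[0]]).as_matrix()
def ray(c,u,v,z):
    K=np.array(c['camera_matrix']);d=np.linalg.solve(K,[u,v,1]);d=Rc(c)@[d[0],-d[1],-d[2]]
    p=np.array(c['xyz']);return p+d*(z-p[2])/d[2]
def proj(c,P):
    q=Rc(c).T@(np.array(P)-c['xyz']);q=np.array(c['camera_matrix'])@[q[0],-q[1],-q[2]];return q[:2]/q[2]
E
python3 - <<'E'
from h import *
for n in['scene','top']:
    c=snap(n,n+'1.png');print(n,c['xyz'],[k for k in c],np.array(c['camera_matrix']).tolist())
    for t in['head','head_b','head_c','pocket','pocket_next','pocket_after','handle','base','offcut','brush','tin']:
        for f in('landmark_of',)+(('boxes_of',) if t in('head','offcut') else ()):
            r=getattr(spotter,f)(t,n);print(t,f,[(np.round(x['xyz'],3).tolist(),round(x['conf'],2),proj(c,x['xyz']).round().tolist()) for x in r])
o=telemetry.get_obs();print(o['time_s'],o['eef_pos'],o['eef_rot'])
E
```

```text
scene [ 1.18021146 -0.43716752  0.69215724] ['pixels', 'camera_matrix', 'xyz', 'orientation'] [[507.60572558790034, 0.0, 324.4733428819179], [0.0, 507.60572558790034, 226.67642183422396], [0.0, 0.0, 1.0]]
head landmark_of [([0.641, -0.169, 0.052], 0.98, [232.0, 334.0]), ([0.405, 0.462, 0.002], 0.85, [386.0, 180.0]), ([0.303, 0.322, -0.001], 0.8, [322.0, 183.0]), ([0.46, 0.172, 0.0], 0.79, [318.0, 232.0]), ([0.434, 0.316, -0.001], 0.68, [355.0, 205.0]), ([0.547, -0.224, 0.047], 0.57, [175.0, 321.0])]
head boxes_of [([0.319, 0.306, 0.033], 0.95, [321.0, 177.0]), ([0.662, -0.176, 0.086], 0.87, [233.0, 329.0]), ([0.443, 0.308, 0.033], 0.82, [355.0, 196.0]), ([0.467, 0.165, 0.03], 0.78, [317.0, 224.0]), ([0.565, -0.223, 0.085], 0.77, [177.0, 310.0]), ([0.41, 0.453, 0.034], 0.65, [386.0, 171.0])]
head_b landmark_of [([0.641, -0.169, 0.052], 0.98, [232.0, 334.0]), ([0.405, 0.462, 0.002], 0.85, [386.0, 180.0]), ([0.303, 0.322, -0.001], 0.8, [322.0, 183.0]), ([0.46, 0.172, 0.0], 0.79, [318.0, 232.0]), ([0.434, 0.316, -0.001], 0.68, [355.0, 205.0]), ([0.547, -0.224, 0.047], 0.57, [175.0, 321.0
[... 2369 characters left out ...]
])]
pocket_next landmark_of [([0.552, -0.221, 0.049], 0.68, [485.0, 225.0]), ([0.458, -0.166, 0.049], 0.57, [460.0, 270.0])]
pocket_after landmark_of [([0.641, -0.169, 0.047], 0.86, [459.0, 184.0])]
handle landmark_of [([0.549, -0.111, 0.127], 0.58, [443.0, 223.0])]
base landmark_of [([0.552, -0.117, 0.004], 0.57, [431.0, 228.0])]
offcut landmark_of [([0.599, 0.251, -0.001], 0.85, [263.0, 207.0])]
offcut boxes_of [([0.6, 0.25, 0.025], 0.92, [263.0, 205.0])]
brush landmark_of [([0.779, 0.192, -0.001], 0.83, [290.0, 128.0])]
tin landmark_of [([0.706, 0.392, -0.001], 0.8, [200.0, 160.0])]
1.4 [ 0.17911652 -0.54640584  0.2312826 ] [-1.21751901e-05  9.87481402e-01  1.57735473e-01 -1.96032736e-05]
```

```bash
python3 - <<'E'
import cv2
a=cv2.imread('pics/top1.png')[100:400,110:540];cv2.imwrite('pics/top1c.png',cv2.resize(a,(800,558),interpolation=cv2.INTER_CUBIC))
E
```

```text
(no output)
```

View pics/top1c.png

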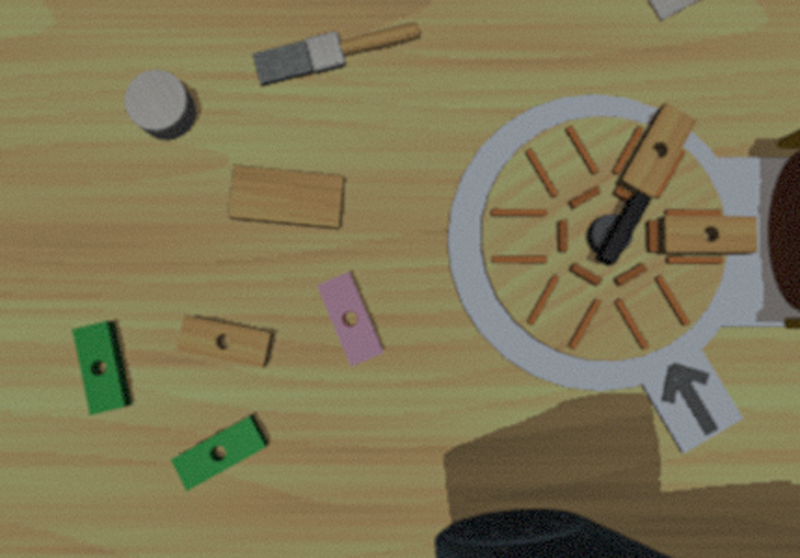

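View pics/scene1.png

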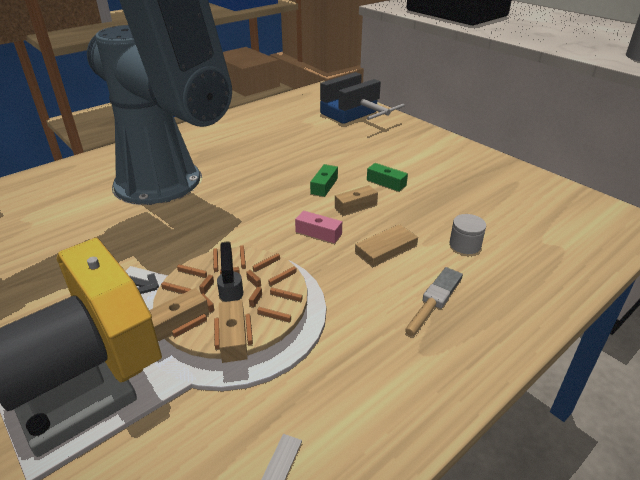

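Candidates in the top picture (full-frame pixels):
- Natural pine with a hole: (229,283)
- Greens: (163,297) and (227,343)
- Pink: (297,271)
- Offcut, wide with no hole: (263,206)

The pine block with the hole, at about (0.435, 0.324), fits the description. The empty pocket is at about (0.458, -0.168), and the wheel axis is at about (0.55, -0.113). I'll move above the head and confirm it in a close crop.

>>> {"name": "send_rows", "arguments": {
  "series": [
    [[0,0,4],[18,55,3],-1],
    [[0,0,8],[38,110,6],-1],
    [[0,0,12],[60,165,8],-1],
    [[0,0,16],[85,220,10],-1],
    [[0,0,20],[110,275,12],-1],
    [[0,0,24],[130,330,14],-1],
    [[0,0,28],[145,385,15],-1],
    [[0,0,32],[160,440,16],-1],
    [[0,0,36],[175,495,17],-1],
    [[0,0,40],[185,546,18],-1]
  ]
}}

```text
time_s: 2.65
eef_pos: [0.3645, 0.0015, 0.2498]
eef_rot: [0.001, 0.873, 0.487, 0.001]
wrist_force: [0.6, -0.1, 0.2]
opening: 1.001
grasp_force: 0.0
```

>>> {"name": "send_rows", "arguments": {
  "series": [
    [[0,0,4],[12,55,-5],-1],
    [[0,0,8],[24,110,-15],-1],
    [[0,0,12],[36,165,-25],-1],
    [[0,0,15],[48,220,-35],-1],
    [[0,0,18],[60,275,-45],-1],
    [[0,0,21],[70,324,-55],-1],
    [[0,0,21],[70,324,-60],-1],
    [[0,0,21],[70,324,-60],-1]
  ]
}}

```text
time_s: 3.65
eef_pos: [0.4335, 0.3231, 0.1885]
eef_rot: [-0.0, 0.771, 0.637, -0.001]
wrist_force: [-0.7, -0.2, 1.3]
opening: 1.004
grasp_force: 0.0
```

```bash
python3 - <<'E'
from h import *
c=snap('wrist','w1.png');print(c['xyz'],Rc(c).round(2).tolist(),np.array(c['camera_matrix']).round(1).tolist())
print([(np.round(x['xyz'],4).tolist(),round(x['conf'],2),proj(c,x['xyz']).round().tolist()) for x in spotter.landmark_of('head','wrist')])
o=telemetry.get_obs();print(o['time_s'],o['eef_pos'],o['eef_rot'])
E
```

```text
[0.44899908 0.40506296 0.33131303] [[0.98, 0.18, 0.06], [-0.19, 0.93, 0.31], [-0.0, -0.32, 0.95]] [[350.0, 0.0, 317.3], [0.0, 350.0, 246.0], [0.0, 0.0, 1.0]]
[([0.4349, 0.3165, 0.0075], 0.94, [321.0, 227.0]), ([0.4047, 0.4633, 0.0013], 0.89, [254.0, 67.0]), ([0.3085, 0.3225, 0.0003], 0.84, [195.0, 242.0]), ([0.463, 0.1726, 0.0005], 0.58, [370.0, 344.0])]
3.75 [0.43418943 0.32267612 0.18958701] [1.34521760e-04 7.71181962e-01 6.36614768e-01 4.49680243e-06]
```

View pics/w1.png

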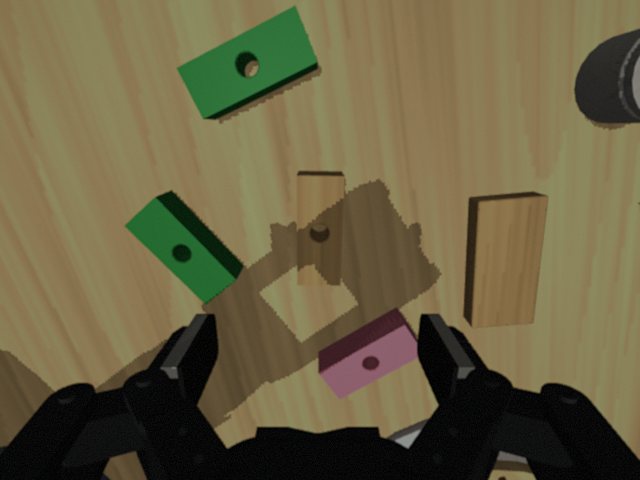

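This is the pine block with the bored hole. Its hole is at (319,233), and its top face spans columns 297–343 and rows 177–284.

```bash
python3 - <<'E'
from h import *
c=snap('wrist')
g=c['pixels'];
P=[ray(c,u,v,.036)[:2] for u,v in[(298,177),(344,177),(341,284),(297,284),(319,232)]]
print(np.round(P,4).tolist(),np.mean(P[:4],0)); 
d=(P[0]+P[1]-P[2]-P[3])/2;print(np.linalg.norm(d),np.degrees(np.arctan2(d[1],d[0])),np.linalg.norm(P[1]-P[0]))
o=telemetry.get_obs();q=o['eef_rot'];y=R.from_quat(np.r_[q[1:],q[0]]).apply([0,1,0]);print(o['eef_pos'],np.degrees(np.arctan2(y[1],y[0])))
E
```

```text
[[0.4263, 0.3695], [0.4641, 0.3622], [0.445, 0.2659], [0.405, 0.2737], [0.4345, 0.3191]] [0.43510146 0.31781547]
0.09819782830129163 78.11465608394901 0.03854897480716508
[0.43439547 0.32264471 0.18984913] -10.935536525670502
```

>>> {"name": "send_rows", "arguments": {
  "series": [
    [[0,0,-0.5],[0,-4,-40],-0.4],
    [[0,0,-0.5],[0,-4,-90],-0.4],
    [[0,0,-0.5],[0,-4,-130],-0.4],
    [[0,0,-0.5],[0,-4,-160],-0.4],
    [[0,0,-0.5],[0,-4,-174],-0.4],
    [[0,0,-0.5],[0,-4,-174],-0.4],
    [[0,0,-0.5],[0,-4,-174],1],
    [[0,0,-0.5],[0,-4,-174],1],
    [[0,0,-0.5],[0,-4,-174],1],
    [[0,0,-0.5],[0,-4,-174],1]
  ]
}}

```text
time_s: 5.05
eef_pos: [0.4357, 0.3202, 0.0172]
eef_rot: [0.001, 0.774, 0.634, 0.002]
wrist_force: [0.6, -0.5, 6.8]
opening: 0.453
grasp_force: 62.6
```

>>> {"name": "send_rows", "arguments": {
  "series": [
    [[0,0,0],[0,0,0],1],
    [[0,0,0],[0,0,0],1],
    [[0,0,0],[0,0,0],1]
  ]
}}

```text
time_s: 5.42
eef_pos: [0.4357, 0.3202, 0.0172]
eef_rot: [0.001, 0.774, 0.634, 0.002]
wrist_force: [-0.6, -0.9, 6.6]
opening: 0.453
grasp_force: 62.6
```

>>> {"name": "send_rows", "arguments": {
  "series": [
    [[0,0,0],[0,0,40],1],
    [[0,0,0],[0,0,100],1],
    [[0,0,-6],[-8,-45,150],1],
    [[0,0,-12],[-16,-100,150],1],
    [[0,0,-18],[-20,-155,150],1],
    [[0,0,-24],[-20,-210,150],1],
    [[0,0,-30],[-15,-265,150],1],
    [[0,0,-36],[-5,-320,150],1],
    [[0,0,-42],[5,-375,150],1],
    [[0,0,-48],[12,-430,150],1]
  ]
}}

```text
time_s: 6.68
eef_pos: [0.4464, -0.1123, 0.166]
eef_rot: [0.0, 0.965, 0.263, 0.001]
wrist_force: [1.0, 0.9, -1.0]
opening: 0.451
grasp_force: 61.6
```

>>> {"name": "send_rows", "arguments": {
  "series": [
    [[0,0,-1],[8,-40,-10],1],
    [[0,0,-1],[10,-58,-20],1],
    [[0,0,-1],[10,-58,-20],1],
    [[0,0,-1],[10,-58,-20],1]
  ]
}}

```text
time_s: 7.18
eef_pos: [0.4558, -0.167, 0.1452]
eef_rot: [-0.0, 0.967, 0.256, -0.0]
wrist_force: [0.3, -0.5, -0.2]
opening: 0.452
grasp_force: 61.7
```

```bash
python3 - <<'E'
from h import *
c=snap('wrist','w2.png');print(c['xyz'])
for n in('wrist','top','scene'):
  if n!='wrist':c=snap(n,n+'2.png')
  for t in('pocket','handle','base','pocket_next','pocket_after','head'):
    print(n,t,[(np.round(x['xyz'],4).tolist(),round(x['conf'],2),proj(c,x['xyz']).round().tolist()) for x in spotter.landmark_of(t,n)[:4]])
o=telemetry.get_obs();q=o['eef_rot'];y=R.from_quat(np.r_[q[1:],q[0]]).apply([0,1,0]);print(o['time_s'],o['eef_pos'],np.degrees(np.arctan2(y[1],y[0])),o['wrist_force'])
E
```

```text
[ 0.52695703 -0.12525549  0.28810487]
wrist pocket []
wrist handle [([0.5493, -0.1162, 0.1252], 0.68, [325.0, 68.0])]
wrist base [([0.5511, -0.1168, -0.0003], 0.91, [324.0, 93.0])]
wrist pocket_next []
wrist pocket_after []
wrist head [([0.549, -0.2232, 0.0475], 0.74, [459.0, 174.0])]
top pocket [([0.4607, -0.1664, 0.0491], 0.59, [461.0, 269.0]), ([0.7816, 0.1919, 0.0001], 0.28, [290.0, 126.0])]
top handle []
top base []
top pocket_next [([0.5506, -0.2215, 0.0503], 0.88, [486.0, 226.0])]
top pocket_after [([0.6439, -0.1725, 0.0506], 0.7, [461.0, 182.0])]
top head [([0.458, 0.177, 0.001], 0.82, [297.0, 271.0]), ([0.6412, -0.1707, 0.0519], 0.8, [460.0, 183.0]), ([0.5528, -0.224, 0.0503], 0.73, [487.0, 225.0]), ([0.4015, 0.4596, 0.0011], 0.63, [166.0, 298.0])]
scene pocket [([0.4568, -0.1717, 0.0494], 0.76, [178.0, 280.0])]
scene handle [([0.5509, -0.1108, 0.1283], 0.7, [228.0, 258.0])]
scene base [([0.5521, -0.1161, -0.0017], 0.64, [233.0, 313.0])]
scene pocket_next [([0.6423, -0.1697, 0.0507], 0.74, [232.0, 335.0]), ([0.5533, -0.221, 0.0493], 0.69, [179.0, 321.0])]
scene pocket_after [([0.6417, -0.1703, 0.05], 0.82, [232.0, 336.0])]
scene head [([0.3054, 0.3234, 0.0023], 0.89, [323.0, 183.0]), ([0.6449, -0.1665, 0.0507], 0.87, [235.0, 335.0]), ([0.4005, 0.4616, 0.0032], 0.86, [385.0, 179.0]), ([0.4569, 0.1731, 0.0006], 0.72, [317.0, 231.0])]
8.225 [ 0.45611763 -0.16843869  0.14527169] -60.35302037727379 [-0.09793874  0.23470895 -0.41265185]
```

View pics/w2.png

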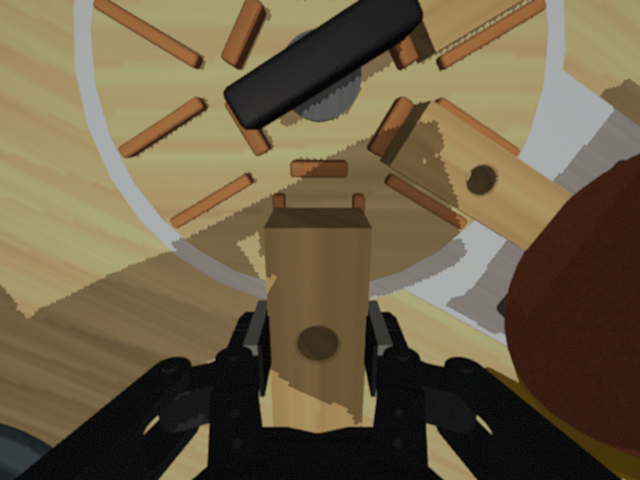

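Everything lines up. The stop is at (319,168), the cheek ends are at (279,198) and (358,198), and the held head's inner edge is at rows 208–227. I'll compute the remaining offsets.

```bash
python3 - <<'E'
from h import *
c=snap('wrist');o=telemetry.get_obs();T=np.array(o['eef_pos']);print(T)
ux=np.array([np.cos(np.radians(210)),np.sin(np.radians(210))]);uy=np.array([-ux[1],ux[0]])
def f(n,u,v,z):
    p=ray(c,u,v,z)[:2]-T[:2];print(n,'rel TCP along out %.1f across %.1f mm'%(p@ux*1e3,p@uy*1e3))
f('stopL',291,177,.05);f('stopR',348,177,.05);f('stoptopL',291,176,.068);f('stoptopR',348,176,.068);f('stopbackL',291,160,.068);f('stopbackR',348,160,.068)
f('cheekL',274,195,.062);f('cheekLin',285,195,.062);f('cheekRin',352,195,.062);f('cheekR',364,195,.062)
z=T[2]-.0172
f('headtopL',265,227,z+.036);f('headtopR',372,227,z+.036);f('headbotL',272,208,z);f('headbotR',365,208,z);f('hole',319,343,z+.036)
for n,P in dict(axis=(.5505,-.1145),nextp=(.551,-.222),after=(.643,-.169),pocket=(.458,-.168)).items():
    p=np.array(P)-T[:2];print(n,p@ux*1e3,p@uy*1e3)
cv2.imwrite('pics/w2c.png',cv2.resize(c['pixels'][140:260,240:400,::-1],(800,600),interpolation=cv2.INTER_CUBIC))
E
```

```text
[ 0.45616061 -0.16841454  0.14530786]
stopL rel TCP along out -51.5 across -18.6 mm
stopR rel TCP along out -51.2 across 19.7 mm
stoptopL rel TCP along out -54.4 across -17.3 mm
stoptopR rel TCP along out -54.2 across 18.2 mm
stopbackL rel TCP along out -64.1 across -17.0 mm
stopbackR rel TCP along out -63.9 across 18.0 mm
cheekL rel TCP along out -41.5 across -29.1 mm
cheekLin rel TCP along out -41.5 across -22.0 mm
cheekRin rel TCP along out -41.2 across 21.5 mm
cheekR rel TCP along out -41.1 across 29.3 mm
headtopL rel TCP along out -48.2 across -20.2 mm
headtopR rel TCP along out -47.9 across 19.1 mm
headbotL rel TCP along out -47.4 across -22.0 mm
headbotR rel TCP along out -47.1 across 21.2 mm
hole rel TCP along out 1.5 across -0.6 mm
axis -108.65758301935769 0.47833532848410437
nextp -55.34059572124993 93.82606623531129
after -161.51493286941826 93.92671983473602
pocket -1.80023316929713 0.5606944309515766
```

View pics/w2c.png

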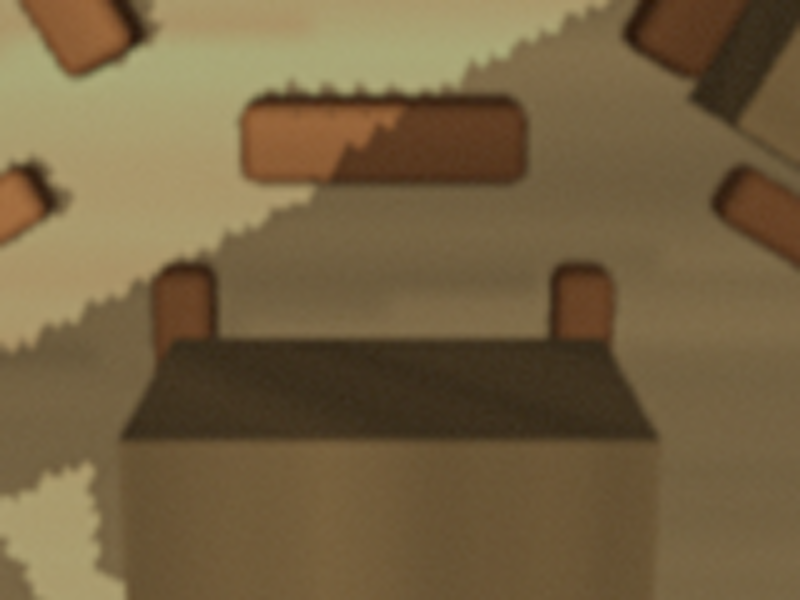

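>>> {"name": "send_rows", "arguments": {
  "series": [
    [[0,0,0.3],[4,2,-20],1],
    [[0,0,0.3],[4,2,-45],1],
    [[0,0,0.3],[4,2,-60],1],
    [[0,0,0.3],[4,2,-68],1],
    [[0,0,0.3],[4,2,-73],1],
    [[0,0,0.3],[4,2,-73],1]
  ]
}}

```text
time_s: 9.02
eef_pos: [0.4603, -0.1665, 0.0724]
eef_rot: [0.0, 0.966, 0.258, 0.0]
wrist_force: [0.4, -0.3, -0.6]
opening: 0.454
grasp_force: 61.7
```

>>> {"name": "send_rows", "arguments": {
  "series": [
    [[0,0,0],[0.9,0.5,0],1],
    [[0,0,0],[0.9,0.5,0],1]
  ]
}}

```text
time_s: 9.28
eef_pos: [0.4615, -0.1661, 0.0728]
eef_rot: [0.0, 0.966, 0.258, 0.0]
wrist_force: [0.2, 0.4, -1.4]
opening: 0.452
grasp_force: 61.7
```

```bash
python3 - <<'E'
from h import *
c=snap('wrist');o=telemetry.get_obs();print(o['eef_pos'],o['wrist_force'],o['torque'])
cv2.imwrite('pics/w3c.png',cv2.resize(c['pixels'][120:420,120:520,::-1],(800,600),interpolation=cv2.INTER_CUBIC))
E
```

```text
[ 0.46135539 -0.16605064  0.07271933] [ 0.49033832 -0.29575857  0.34459214] [-0.00857952 -0.01425333 -0.00306781]
```

View pics/w3c.png

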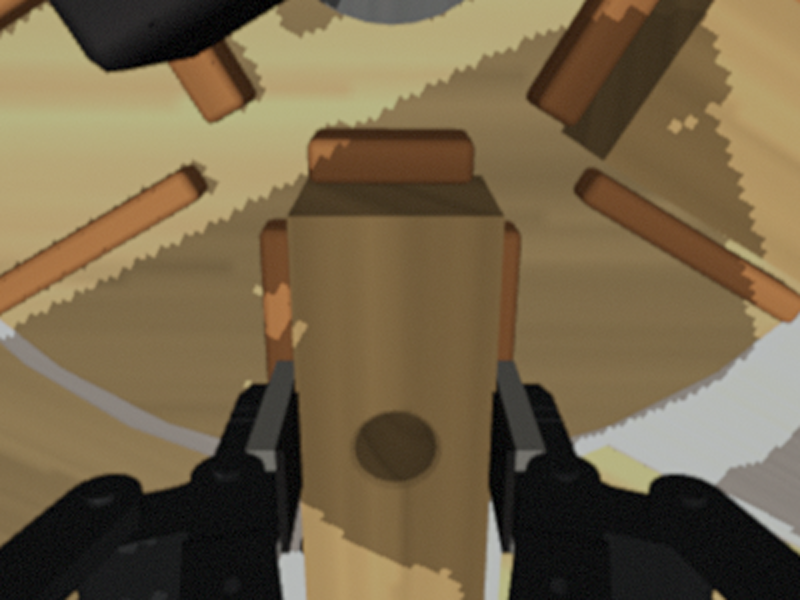

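>>> {"name": "send_rows", "arguments": {
  "series": [
    [[0,0,0],[0.5,1.1,-2],1],
    [[0,0,0],[0.5,1.1,-4],1],
    [[0,0,0],[0.5,1.1,-5],1],
    [[0,0,0],[0.5,1.1,-5.5],1],
    [[0,0,0],[0.5,1.1,-5.5],1]
  ]
}}

```text
time_s: 9.95
eef_pos: [0.4612, -0.1651, 0.0672]
eef_rot: [0.0, 0.966, 0.259, -0.001]
wrist_force: [-6.4, -1.6, 7.7]
opening: 0.449
grasp_force: 62.5
```

Both the stop and the floor are in contact, so I'll release and lift.

>>> {"name": "send_rows", "arguments": {
  "series": [
    [[0,0,0],[0,0,0],0],
    [[0,0,0],[0,0,0],-0.2],
    [[0,0,0],[0,0,0],-0.4],
    [[0,0,0],[0,0,0],-0.4],
    [[0,0,0],[0,0,5],-0.4],
    [[0,0,0],[0,0,20],-0.4],
    [[0,0,0],[0,0,50],-0.4],
    [[0,0,0],[0,0,90],-0.4],
    [[0,0,0],[0,0,110],-0.4],
    [[0,0,0],[0,0,110],-0.4]
  ]
}}

```text
time_s: 11.2
eef_pos: [0.4629, -0.1656, 0.1795]
eef_rot: [0.002, 0.966, 0.258, 0.002]
wrist_force: [0.4, 0.5, 0.1]
opening: 0.702
grasp_force: 0.0
```

```bash
python3 - <<'E'
from h import *
c=snap('wrist','w4.png');o=telemetry.get_obs();print(o['time_s'],o['eef_pos'],o['opening'])
for t in('handle','head'):
    print(t,[(np.round(x['xyz'],4).tolist(),round(x['conf'],2),proj(c,x['xyz']).round().tolist()) for x in spotter.landmark_of(t,'wrist')])
E
```

```text
11.25 [ 0.46200927 -0.16507888  0.17786435] 0.6965487577470139
handle [([0.5505, -0.1151, 0.127], 0.94, [319.0, 90.0])]
head [([0.642, -0.1683, 0.0514], 0.66, [455.0, 16.0]), ([0.4585, -0.1664, 0.0577], 0.63, [316.0, 244.0]), ([0.5489, -0.2219, 0.053], 0.61, [438.0, 178.0])]
```

View pics/w4.png

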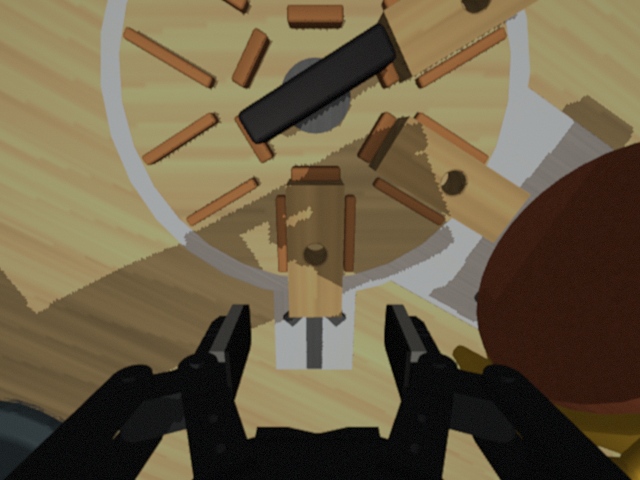

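The head sits square in its pocket against the stop: hole at (316,253), stop at (316,173), cheeks at (281,233) and (350,233). Next I'll go over the handle and rotate -60° so the fingers straddle the bar.

>>> {"name": "send_rows", "arguments": {
  "series": [
    [[0,0,-8],[5,3,20],-0.4],
    [[0,0,-16],[20,12,35],-0.4],
    [[0,0,-24],[40,23,40],-0.4],
    [[0,0,-32],[60,35,40],-0.4],
    [[0,0,-40],[78,45,40],-0.4],
    [[0,0,-48],[88.5,51,40],-0.4],
    [[0,0,-56],[88.5,51,30],-0.4],
    [[0,0,-60],[88.5,51,15],-0.4],
    [[0,0,-60],[88.5,51,0],-0.4],
    [[0,0,-60],[88.5,51,0],-0.4]
  ]
}}

```text
time_s: 12.6
eef_pos: [0.5486, -0.1132, 0.1744]
eef_rot: [-0.0, 0.966, -0.259, -0.002]
wrist_force: [-0.3, 0.2, 0.1]
opening: 0.699
grasp_force: 0.0
```

```bash
python3 - <<'E'
from h import *
c=snap('wrist','w5.png');o=telemetry.get_obs();q=o['eef_rot'];y=R.from_quat(np.r_[q[1:],q[0]]).apply([0,1,0])
print(o['time_s'],o['eef_pos'],np.degrees(np.arctan2(y[1],y[0])),o['wrist_force'],o['q'])
for t in('handle','head'):
    print(t,[(np.round(x['xyz'],4).tolist(),round(x['conf'],2),proj(c,x['xyz']).round().tolist()) for x in spotter.landmark_of(t,'wrist')])
E
```

```text
12.65 [ 0.54933681 -0.1135659   0.17561241] -119.98986001433117 [-0.08172243 -0.09630292  0.78191518] [-4.15433066e-01  2.07403808e-01  1.69358997e+00 -4.69276666e-06
  1.24302481e+00  1.67878690e+00]
handle [([0.5502, -0.1154, 0.1249], 0.89, [321.0, 268.0])]
head [([0.6439, -0.1661, 0.0491], 0.93, [316.0, 86.0]), ([0.5509, -0.2206, 0.0518], 0.7, [443.0, 164.0]), ([0.4628, -0.1672, 0.0515], 0.57, [426.0, 289.0])]
```

View pics/w5.png

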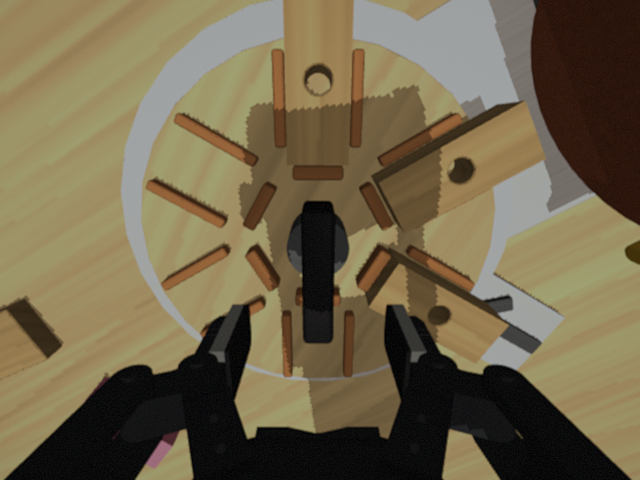

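The bar is vertical and centred at (318,271), midway between the fingers. I'll descend and grip.

>>> {"name": "send_rows", "arguments": {
  "series": [
    [[0,0,0],[1,-0.7,-25],-0.4],
    [[0,0,0],[1,-0.7,-50],-0.4],
    [[0,0,0],[1,-0.7,-63],-0.4],
    [[0,0,0],[1,-0.7,-63],-0.2],
    [[0,0,0],[1,-0.7,-63],0.2],
    [[0,0,0],[1,-0.7,-63],1],
    [[0,0,0],[1,-0.7,-63],1],
    [[0,0,0],[1,-0.7,-63],1],
    [[0,0,0],[1,-0.7,-63],1]
  ]
}}

```text
time_s: 13.88
eef_pos: [0.5516, -0.1152, 0.1152]
eef_rot: [0.0, 0.966, -0.259, 0.001]
wrist_force: [-2.3, -1.5, 6.4]
opening: 0.198
grasp_force: 61.0
```

>>> {"name": "send_rows", "arguments": {
  "series": [
    [[0,0,2],[0,0,0],1],
    [[0,0,5],[0,0,0],1],
    [[0,0,9],[0,0,0],1],
    [[0,0,13],[0,0,0],1],
    [[0,0,17],[0,0,0],1],
    [[0,0,21],[0,0,0],1],
    [[0,0,25],[0,0,0],1],
    [[0,0,29],[0,0,0],1],
    [[0,0,33],[0,0,0],1],
    [[0,0,37],[0,0,0],1]
  ]
}}

```text
time_s: 15.12
eef_pos: [0.5518, -0.1141, 0.1152]
eef_rot: [-0.0, 0.998, 0.062, 0.001]
wrist_force: [-1.4, 3.1, 7.1]
opening: 0.204
grasp_force: 61.1
```

>>> {"name": "send_rows", "arguments": {
  "series": [
    [[0,0,4],[0,0,0],1],
    [[0,0,8],[0,0,0],1],
    [[0,0,12],[0,0,0],1],
    [[0,0,16],[0,0,0],1],
    [[0,0,19],[0,0,0],1],
    [[0,0,21.5],[0,0,0],1],
    [[0,0,23],[0,0,0],1],
    [[0,0,23],[0,0,0],1],
    [[0,0,23],[0,0,0],1]
  ]
}}

```text
time_s: 16.25
eef_pos: [0.5516, -0.1134, 0.1152]
eef_rot: [-0.0, 0.966, 0.259, 0.001]
wrist_force: [-2.6, 5.5, 8.8]
opening: 0.198
grasp_force: 61.3
```

Turned 60°. I'll release gently, lift, back off and check.

>>> {"name": "send_rows", "arguments": {
  "series": [
    [[0,0,0],[0,0,0],0.4],
    [[0,0,0],[0,0,0],0.1],
    [[0,0,0],[0,0,0],-0.3],
    [[0,0,0],[0,0,0],-0.3],
    [[0,0,0],[0,0,10],-0.3],
    [[0,0,0],[0,0,40],-0.3],
    [[0,0,0],[0,0,85],-0.3],
    [[0,0,0],[-20,0,125],-0.3],
    [[0,0,0],[-60,20,145],-0.3],
    [[0,0,0],[-100,50,145],-0.3]
  ]
}}

```text
time_s: 17.5
eef_pos: [0.4513, -0.065, 0.2617]
eef_rot: [0.002, 0.966, 0.258, 0.002]
wrist_force: [0.1, 0.4, 0.8]
opening: 0.649
grasp_force: 0.0
```

>>> {"name": "send_rows", "arguments": {
  "series": [
    [[0,0,0],[0,50,0],-0.3],
    [[0,0,0],[0,110,0],-0.3],
    [[0,0,0],[0,170,0],-0.3],
    [[0,0,0],[0,170,0],-0.3],
    [[0,0,0],[0,170,0],-0.3]
  ]
}}

```text
time_s: 18.12
eef_pos: [0.4511, 0.1055, 0.2593]
eef_rot: [0.0, 0.966, 0.259, 0.0]
wrist_force: [0.7, -1.0, 0.7]
opening: 0.646
grasp_force: 0.0
```

```bash
python3 - <<'E'
from h import *
o=telemetry.get_obs();print(o['time_s'],o['eef_pos'],o['dq'])
for n in('top','scene'):
    c=snap(n,n+'6.png')
    for t in('head','handle','pocket','tin','offcut','brush'):
        print(n,t,[(np.round(x['xyz'],3).tolist(),round(x['conf'],2)) for x in spotter.landmark_of(t,n)])
a=cv2.imread('pics/top6.png')[130:310,340:580];b=cv2.imread('pics/scene6.png')[200:400,120:360]
cv2.imwrite('pics/f.png',np.hstack([cv2.resize(a,(400,300)),cv2.resize(b,(360,300))]))
E
```

```text
18.125 [0.4510876  0.10548027 0.25928031] [-0.03852506  0.00362786  0.00345865 -0.00168345 -0.00072626  0.0012204 ]
top head [([0.641, -0.062, 0.05], 0.88), ([0.552, -0.215, 0.048], 0.85), ([0.405, 0.459, 0.0], 0.67), ([0.309, 0.318, 0.004], 0.59)]
top handle [([0.548, -0.113, 0.128], 0.74)]
top pocket [([0.55, -0.225, 0.048], 0.91)]
top tin [([0.703, 0.394, -0.003], 0.93), ([0.598, 0.249, 0.001], 0.72), ([0.553, -0.221, 0.049], 0.7)]
top offcut [([0.598, 0.252, -0.003], 0.6)]
top brush [([0.786, 0.191, -0.001], 0.77)]
scene head [([0.545, -0.221, 0.05], 0.94), ([0.644, -0.059, 0.049], 0.87), ([0.405, 0.462, 0.002], 0.83), ([0.305, 0.324, -0.001], 0.76), ([0.644, -0.169, 0.045], 0.72), ([0.458, 0.173, -0.003], 0.56)]
scene handle [([0.551, -0.109, 0.127], 0.94)]
scene pocket [([0.552, -0.227, 0.052], 0.76)]
scene tin [([0.708, 0.394, -0.002], 0.58)]
scene offcut [([0.6, 0.251, -0.003], 0.93)]
scene brush [([0.781, 0.189, 0.003], 0.82)]
```

View pics/f.png

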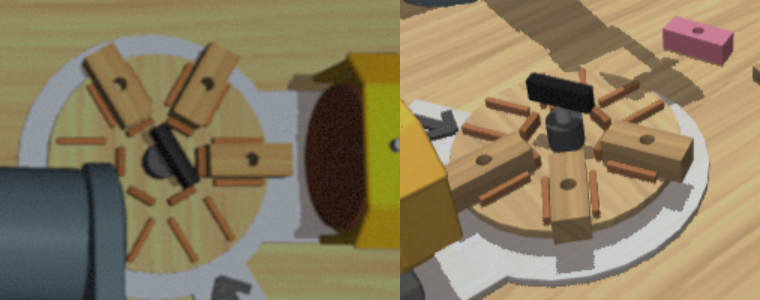

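The composite shows the loaded head facing the sander at (250,159), with the other two heads seated at (203,84) and (120,84). The wheel has turned exactly one click, so I'm handing in.

```bash
python3 -c "
from bench import ctrl
print(ctrl.hand_in())"
```

```text
the job is handed in; nothing more can be done
None
```

The pine head is set in the pointer pocket, seated square against its inner stop and released; the wheel is turned one click counter-clockwise so it faces the sanding disc, and the job was handed in at about 18 s with the two other heads still in their pockets and the offcut, brush and tin where they were.

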